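# Select the ring filter and open the lamp shutter

### The arm

A 6-joint arm with a two-finger parallel gripper is mounted at the origin on the work surface. World frame = base frame: x ahead of the robot, y to its left, z up, the work surface at z = 0. Lengths are in m, angles in rad, forces in N, time in s.
With the tool pointing down it reaches from about 0.3 to 0.85 m from the base axis. Payload 4.2 kg.
Tool frame: the origin (TCP) lies between the finger pads; the fingertips stand env.nose_length ahead of it and the grasp point (between the pads) lies 5 mm behind it (env.nose_length is the distance from the TCP to the fingertips, in m); z points along the fingers, y is the line along which they close (so a half turn about z gives the same grasp; the last joint's range is limited). The gripper opens to 91 mm and grips with 3 to 60 N. Pads are 32 mm wide; open, the fingers measure 118 mm over their backs; the gripper's body (76 mm by 178 mm) begins 60 mm behind the grasp point.
Start: joints at [-1.33, 0.32, 1.565, -0, 1.257, -0.02], TCP at [0.148, -0.556, 0.228] pointing down, gripper open.
Joint ranges: [-3.11, 3.11], [-0.84, 2.01], [0.21, 2.61], [-1.34, 4.49], [0.05, 2.63], [-2.56, 2.56]. Speed limits (rad/s): [2.57, 2.57, 3.14, 3.14, 3.14, 3.14].

### API

Orientations are given as a unit quaternion [x, y, z, w].
In Python, from station import sensors, snapshot, calibration, job_done, env gives the robot as it stands.
- The arm moves only by the tool arm_command, never from a script. Its arguments are lists of equal length, an entry for each row: "travel": the shift along the world's x, y, z in mm, a list of three; "roll": the turn about the world's z in degrees; "grip": the finger opening in mm, from 0 to 91.2. A call has exactly 10 rows; each row is the pose to reach, as a shift and turn from the pose commanded when the call began; what a row does not reach only later rows make up. A row lasts 1/10 s, in which the tool goes at most 50 mm and 8.59 degrees, less where a joint would pass 70% of its speed; a pose out of reach is approached as far as the arm can. A call with a gripper value outside its range is refused whole. The fingers move at their own pace and stop on an object; "grip_force" is the grip in N (left out, the last holds). Time passes only in rows, so rows that repeat a pose let the fingers close, or fill a call up. It gives the time, the measured TCP pose, the force, the opening and the grip force at its end, in the units of the state.
- sensors.state(): the state, without advancing time (a new reading comes with each control period).
- snapshot(name): name is "scene" or "top" or "wrist"; returns (picture, depth): 420x560x3 uint8, red, green, blue; 420x560 float32, m along the optical axis (not along the pixel's ray), 0 where there is no reading.
- calibration(name): a dict with "vfov" (degrees; the focal length in pixels is half the picture's height over the tangent of half this angle, whatever the lens; pixels are square), "cx", "cy" (the principal point, pixels), "k1" (the pictures are not rectified: a ray, as slopes to the right and down, at radius r is drawn at 1 + k1 r^2 times it, then the intrinsics apply), "rvec" (rotation vector, rad) and "tvec" (3), from world to camera coordinates, as OpenCV has them. Camera axes: x right, y down, z forward; pixel columns grow to the right and rows downward; lengths in m; the calibration is good to about 2 mm. A picture is of the moment at which its call begins: read the wrist's pose just before it. calibration takes no time and is no camera call; for the wrist camera it gives the pose at the moment of the call.
- job_done(): hands the job in; it is judged then, once.
The state is a dict: "clock": time; "joints": joint angles; "qd": joint speeds; "tau": joint torques, N m; "position": TCP position; "eef_rot": TCP orientation; "force": force on the tool from outside, world axes, zero at the start; "torque": the same for the moment, N m; "width": opening from 0.0 (shut) to 1.0 (fully open); "finger_force": force on a finger pad.
Only numpy, scipy, OpenCV 4.12 (cv2) and the standard library are available. Lean on these libraries where they do the work, as an engineer would, in place of code of your own. Each camera call takes 0.05 s, during which the arm holds its last target. There are 200 camera calls.

### The job

On the lamp's filter turret unit, push the disc's upright tab round with the fingertips until it points at the marker plate with the ring sign, and only then push the shutter rod fully in. Push with the fingers, do not grip or lift anything, and leave the bottle, jar and slide box where they stand; the tab must still point at the ring when you move clear.

Things in the scene. Friction and masses are not known exactly. Their poses are not given: they have to be found in the camera images.
- unit: The filter turret unit of a microscope lamp, screwed to the bench: a white box 224 x 224 mm, its flat deck 60 mm above the bench, a rotating black disc in the middle of the deck. Origin on the disc's vertical axis at bench level; z up. The tab sweeps the half of the deck on the origin's +x side; the shutter rod comes out of the -y side, a short black light port (52 mm across, 22 mm long) out of the +y side.
- turret (a joint): Turn of the disc about the vertical, rad, counter-clockwise from above positive; at 0 the tab points along the unit's +x; stops at -1.75 and +1.75. Smooth, no clicks: friction (about 0.15 N m, some 2.5 N at the tab) holds it wherever it is left.
- tab_mid (a point): On the centre line of the tab, 58 mm from the disc's axis and 95 mm above the bench (the tab's top edge). The tab is a black upright fin, the only one on the disc, pointing radially: 10 mm thick, reaching from 38 to 72 mm from the axis, from 64 to 95 mm above the bench. The disc (radius 45 mm) has its top 69.5 mm above the bench, with an aluminium cap (radius 15 mm, top at 75.5 mm) at its centre. x points outward along the tab, z up.
- tab_aim (a point): The point the tab points at: straight out from it along its length, 92 mm from the disc's axis, just above the deck. It lies over the centre of a marker plate when the tab points exactly at that plate.
- shutter (a joint): Travel of the shutter rod, m: 0 = pulled right out (shutter closed), 0.030 = pushed fully in against its stop (shutter open). It moves towards the unit's +y as it goes in. Friction of about 3 N; it stays where it is left.
- shutter_face (a point): Centre of the flat outer end face of the rod's round black knob (28 mm across, 14 mm thick, axis level, centre 45 mm above the bench), which stands out of the unit's -y side, 20 mm to the -x side of the unit's origin. With the rod right out the face is 60 mm from the box's side wall, fully in 30 mm. The face looks to the unit's -y; this frame has the unit's axes.
- mark_ring: Marker plate with a black ring (outline circle, 25 mm across): a white disc 32 mm across, 3 mm thick, fixed on the deck 92 mm from the disc's axis. The four plates sit at -80, -45, +45 and +80 degrees (turret values -1.396, -0.785, 0.785, 1.396), which is where varies. Origin: centre of its underside, 60 mm above the bench.
- mark_bar: Marker plate with one black bar (24 x 6 mm): a white disc 32 mm across, 3 mm thick, fixed on the deck 92 mm from the disc's axis. The four plates sit at -80, -45, +45 and +80 degrees (turret values -1.396, -0.785, 0.785, 1.396), which is where varies. Origin: centre of its underside, 60 mm above the bench.
- mark_cross: Marker plate with a black cross of two bars (24 x 6 mm each): a white disc 32 mm across, 3 mm thick, fixed on the deck 92 mm from the disc's axis. The four plates sit at -80, -45, +45 and +80 degrees (turret values -1.396, -0.785, 0.785, 1.396), which is where varies. Origin: centre of its underside, 60 mm above the bench.
- mark_dot: Marker plate with a small solid black dot (12 mm across): a white disc 32 mm across, 3 mm thick, fixed on the deck 92 mm from the disc's axis. The four plates sit at -80, -45, +45 and +80 degrees (turret values -1.396, -0.785, 0.785, 1.396), which is where varies. Origin: centre of its underside, 60 mm above the bench.
- bottle: Clear plastic reagent bottle with white cap, 60 mm across, 130 mm tall, loose; origin at the centre of its base. Not part of the job.
- jar: Small amber glass jar with green cap, 44 mm across, 60 mm tall, loose; origin at the centre of its base. Not part of the job.
- slide_box: Closed red slide box 78 (x) x 30 (y) x 30 mm, loose; origin at the centre of its underside. Not part of the job.

How it is judged:
By the outcome, as a careful person would: the job done as asked, in the order asked, and still so for the second after the job is handed in, with the robot touching nothing.
It also fails if it takes over 51 s, if anything falls off the work surface, if the arm or the gripper's body presses on something with over 40 N, if the wrist force passes 120 N, or if a joint passes its speed limit or range.

## Working session

There is one attempt and no reset: what is moved stays moved. The work goes in short steps, Python scripts to look and compute and a tool call to move; the robot and the scene stay as the last step left them, time stands still between calls to the robot, and variables do not carry over. Pictures are saved under pics/ and viewed, at most 10 in all, crops included, and the job is handed in when it is done.

Besides the shell and the picture viewer there is one more tool, called after "Request:" in YAML: its name, and indented under it one key for each argument. arm_command: Moves the arm, as the interface text tells. Its arguments: {"type":"object","properties":{"travel":{"type":"array","items":{"type":"array","items":{"type":"number"}}},"roll":{"type":"array","items":{"type":"number"}},"grip":{"type":"array","items":{"type":"number"}},"grip_force":{"type":"number"}},"required":["travel","roll","grip"]}

```bash
mkdir -p pics
cat > h.py <<'E'
import numpy as np, cv2
from station import sensors, snapshot, calibration, job_done, env
def cam(n):
    c=calibration(n); f=210/np.tan(np.radians(c['vfov'])/2)
    R=cv2.Rodrigues(np.array(c['rvec'],float))[0]; t=np.array(c['tvec'],float)
    return c,f,R,t
def ray(C,u,v):
    c,f,R,t=C; d=np.array([(u-c['cx'])/f,(v-c['cy'])/f]); s=d.copy()
    for _ in range(20): s=d/(1+c['k1']*(s@s))
    return -R.T@t, R.T@np.array([s[0],s[1],1])
def onz(C,u,v,z):
    o,d=ray(C,u,v); return o+d*(z-o[2])/d[2]
def proj(C,p):
    c,f,R,t=C; q=R@np.array(p,float)+t; s=q[:2]/q[2]; s=s*(1+c['k1']*(s@s))
    return s[0]*f+c['cx'],s[1]*f+c['cy']
E
python3 - <<'E'
from h import *
print(env.nose_length, sensors.state())
for n in('scene','top'):
    p,d=snapshot(n); cv2.imwrite(f'pics/{n}0.png',p[:,:,::-1]); np.savez(f'{n}0.npz',p=p,d=d); C=cam(n); print(n,-C[2].T@C[3],C[1])
E
```

```text
0.014 {'clock': 0.0, 'joints': array([-1.32999745e+00,  3.20304260e-01,  1.56572020e+00, -2.31085846e-05,
        1.25739339e+00, -1.99849909e-02]), 'qd': array([ 0.00030146,  0.00074403, -0.00029865, -0.00094749,  0.00047344,
        0.00087116]), 'tau': array([-1.66801696e-03, -4.12461340e+01, -2.31972367e+01,  7.24855391e-02,
        4.56079119e-02, -1.58032190e-04]), 'position': array([ 0.1481396 , -0.555071  ,  0.22709719]), 'eef_rot': array([ 9.91510132e-01,  1.30026246e-01, -1.11473475e-04, -9.05826930e-04]), 'force': array([ 0.46307837, -0.61299323, -0.07558061]), 'torque': array([-0.03919606,  0.09265005,  0.00404068]), 'finger_force': 0.0, 'width': 1.0022851539750728}
scene [ 1.18468442 -0.45303382  0.72522047] 469.3937284533346
top [0.49957379 0.02513264 1.03632087] 509.6770346074099
```

View pics/top0.png

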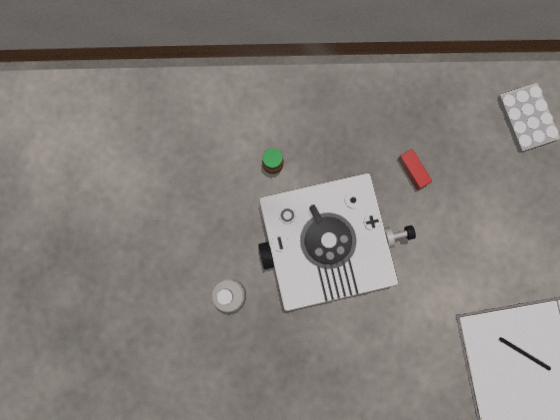

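View pics/scene0.png

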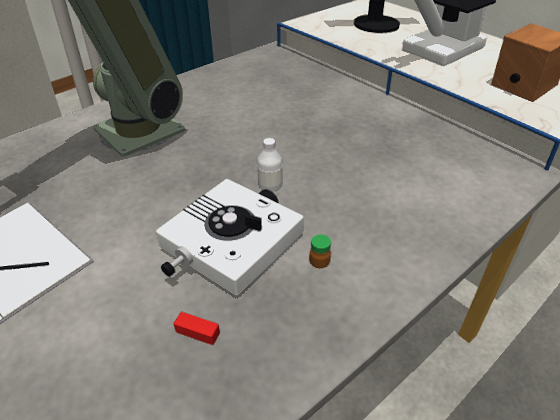

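The top view shows the disc at (329,240) and the tab at (315,214). The signs are ring (287,215), bar (280,243), dot (353,200) and cross (372,222). The knob is at (410,233), the jar at (272,160), the bottle at (228,296) and the slide box at (416,169). The scene view agrees: the ring is at +45°, next to the bar, on the light-port side.

```bash
cat > m.py <<'E'
from h import *
def blob(g,u,v,w,th=110,maxa=1e9):
    s=g[v-w:v+w+1,u-w:u+w+1]; m=(s<th).astype(np.uint8)
    n,l,st,ce=cv2.connectedComponentsWithStats(m)
    i=min(range(1,n),key=lambda i:np.hypot(*(ce[i]-w)))
    return ce[i]+[u-w,v-w],st[i]
def fitunit(P):
    a=np.radians([45,80,-45,-80]); M=.092*np.c_[np.cos(a),np.sin(a)]
    z=(P@[1,1j]); z=P[:,0]+1j*P[:,1]; m=M[:,0]+1j*M[:,1]
    k=np.vdot(m-m.mean(),z-z.mean())/np.vdot(m-m.mean(),m-m.mean())
    yaw=np.angle(k); o=(z-np.exp(1j*yaw)*m).mean()
    r=z-o-np.exp(1j*yaw)*m
    return o,yaw,abs(k),abs(r)
E
python3 - <<'E'
from m import *
for n,px in(('top',[(287,215),(280,243),(353,200),(372,222)]),('scene',[(274,217),(263,203),(233,253),(205,250)])):
    p=np.load(n+'0.npz')['p']; g=cv2.cvtColor(p,cv2.COLOR_RGB2GRAY); C=cam(n)
    P=[]
    for u,v in px:
        c,st=blob(g,u,v,9); print(c,st); P.append(onz(C,*c,.063)[:2])
    o,yaw,k,r=fitunit(np.array(P)); print(n,'origin',o,'yaw deg',np.degrees(yaw),'scale',k,'res',r)
    E=np.exp(1j*yaw)
    for t,d in((45,.092),(0,.1)): print(proj(C,[*(lambda q:(q.real,q.imag))(o+E*d*np.exp(1j*np.radians(t))),.063]))
    if n=='top':
        # tab: dark pixels at the tab's height between r 47..75mm
        vv,uu=np.mgrid[200:275,290:370]; pts=[]
        for u,v in zip(uu.ravel(),vv.ravel()):
            if g[v,u]<60:
                q=onz(C,u,v,.095); w=(q[0]+1j*q[1]-o)/E
                if .053<abs(w)<.08: pts.append((abs(w),np.degrees(np.angle(w)),u,v))
        pts=np.array(pts); print(len(pts),np.median(pts,0),pts.min(0),pts.max(0))
    for nm,(u,v),z in (('knob',(410,233),.045),('bottle',(225,297),.13),('jar',(272,155),.06),('box',(416,168),.03)):
        if n=='top':
            q=onz(C,u,v,z); w=(q[0]+1j*q[1]-o)/E; print(nm,q,w)
E
```

```text
[287.09433962 214.47169811] [ 3  3 13 12 53]
[279.81818182 242.60606061] [ 7  3  5 12 33]
[352.73076923 199.69230769] [ 6  6  6  6 26]
[371.8852459  221.47540984] [ 3  3 13 12 61]
top origin (0.5672423497953977-0.0689236529980156j) yaw deg 11.911447310868635 scale 1.0009042817359701 res [3.13273182e-04 2.91426400e-04 9.05515429e-05 1.22048808e-04]
(np.float64(287.0911635486695), np.float64(214.63333715224158))
(np.float64(315.78620710163796), np.float64(189.72243801983336))
38 [6.44847183e-02 1.50466930e+01 3.15500000e+02 2.13500000e+02] [ 5.43971300e-02 -1.77658057e+02  3.10000000e+02  2.06000000e+02] [7.99899062e-02 1.72015800e+02 3.69000000e+02 2.74000000e+02]
knob [ 0.5795251  -0.23117262  0.045     ] (-0.021469855208170525-0.16129053839729726j)
bottle [0.46543255 0.12112371 0.13      ] (-0.0603918918391107+0.2069687331311672j)
jar [0.73602262 0.03545074 0.06      ] (0.18668889786457607+0.0672907868908553j)
box [ 0.71163371 -0.25368129  0.03      ] (0.10314837213576256-0.21058172209335177j)
[272.97297297 216.59459459] [ 3  5 12  8 37]
[263.2 201.4] [ 5  6  9  4 15]
[232.45 252.65] [ 6  7  6  4 20]
[204.72093023 249.53488372] [ 4  5 10  8 43]
scene origin (0.5665291454940846-0.07016364063969414j) yaw deg 11.981519764898323 scale 0.9970718840678676 res [0.00099146 0.00075757 0.00064587 0.00024237]
(np.float64(273.44183588211854), np.float64(216.6231815180288))
(np.float64(267.1839880092068), np.float64(241.36467615171776))
```

The unit fit has sub-mm residuals: origin (0.567, -0.069), yaw 11.9°, tab at +15°, ring at +45°. I'll push the tab counter-clockwise with closed fingers, approaching from its clockwise side.

Request:
arm_command:
  travel:
    - [30, 30, 0]
    - [60, 60, 0]
    - [90, 90, 0]
    - [120, 120, 0]
    - [150, 150, 0]
    - [180, 180, 0]
    - [210, 210, 0]
    - [240, 240, 0]
    - [270, 270, 0]
    - [300, 300, 0]
  roll: [1, 2, 3, 4, 5, 6, 7, 8, 9, 12]
  grip: [60, 30, 0, 0, 0, 0, 0, 0, 0, 0]

```text
clock: 1.1
position: [0.4491, -0.254, 0.2277]
eef_rot: [0.972, 0.234, -0.0, -0.0]
force: [0.5, -1.0, 0.3]
width: 0.153
finger_force: 0.0
```

Request:
arm_command:
  travel:
    - [30, 30, 0]
    - [60, 60, 0]
    - [90, 90, 0]
    - [120, 120, 0]
    - [150, 150, 0]
    - [170, 170, 0]
    - [186, 181, 0]
    - [186, 181, 0]
    - [186, 181, 0]
    - [186, 181, 0]
  roll: [0, 0, 0, 0, 0, 0, 0, 0, 0, 0]
  grip: [0, 0, 0, 0, 0, 0, 0, 0, 0, 0]

```text
clock: 2.1
position: [0.6334, -0.0753, 0.2278]
eef_rot: [0.973, 0.233, -0.001, 0.0]
force: [0.4, -0.1, -0.1]
width: 0.003
finger_force: 0.0
```

Run:
```python
from h import *
s=sensors.state(); print(s['clock'],s['position'],s['eef_rot'],s['width'],s['joints'])
p,d=snapshot('wrist'); cv2.imwrite('pics/w1.png',p[:,:,::-1])
C=cam('wrist'); print(-C[2].T@C[3]); print(proj(C,[.567,-.0692,.0755]), proj(C,[.567+.0642,-.0692+.0326,.095]),proj(C,[*s['position'][:2],s['position'][2]-.014]))
```

```text
2.1 [ 0.6333607  -0.07527569  0.22778331] [ 9.72578548e-01  2.32573960e-01 -5.66364741e-04  1.38752887e-05] 0.003386844249319425 [-1.36107387e-01  4.20199607e-01  1.40963127e+00 -4.51289330e-04
  1.31280748e+00  9.65357472e-01]
[ 0.70674401 -0.03780101  0.38485594]
(np.float64(244.04407633602256), np.float64(248.55161512846274)) (np.float64(239.81445711038515), np.float64(189.96064316649455)) (np.float64(275.68312844883593), np.float64(256.7879355302878))
```

View pics/w1.png

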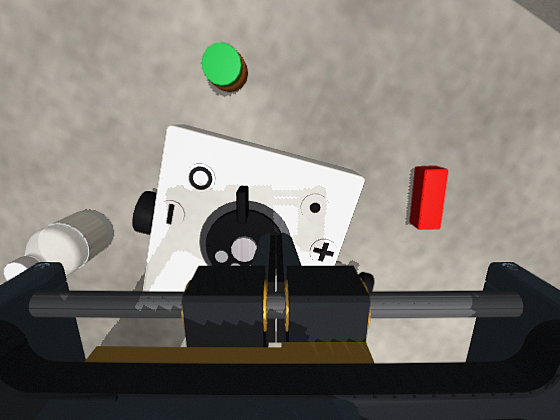

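The wrist view shows the tab at (242,203), where predicted. The closed fingers are clear on its right at (276,257). I'll descend beside it, then push along the arc.

Request:
arm_command:
  travel:
    - [0, 0, -35]
    - [0, 0, -70]
    - [0, 0, -100]
    - [0, 0, -120]
    - [0, 0, -130]
    - [0, 0, -136]
    - [0, 0, -136]
    - [0, 0, -136]
    - [0, 0, -136]
    - [0, 0, -136]
  roll: [0, 0, 0, 0, 0, 0, 0, 0, 0, 0]
  grip: [0, 0, 0, 0, 0, 0, 0, 0, 0, 0]

```text
clock: 3.15
position: [0.6348, -0.0746, 0.093]
eef_rot: [0.972, 0.233, 0.001, 0.0]
force: [0.4, -0.6, 0.9]
width: 0.005
finger_force: 0.0
```

Request:
arm_command:
  travel:
    - [-3, 6, 0]
    - [-5, 11, 0]
    - [-7, 15.5, 0]
    - [-8, 20, 0]
    - [-9, 24, 0]
    - [-10.5, 28, 0]
    - [-12.5, 33, 0]
    - [-14.5, 36.5, 0]
    - [-16.7, 40, 0]
    - [-16.7, 40, 0]
  roll: [0, 0, 0, 4, 8, 12, 17, 21, 25, 25]
  grip: [0, 0, 0, 0, 0, 0, 0, 0, 0, 0]

```text
clock: 4.15
position: [0.6174, -0.0342, 0.0921]
eef_rot: [0.899, 0.438, 0.0, 0.0]
force: [-0.2, -0.3, -0.0]
width: 0.004
finger_force: 0.2
```

Run:
```python
from h import *
s=sensors.state(); print(s['clock'],s['position'],s['eef_rot'],s['force'])
p,d=snapshot('wrist'); C=cam('wrist'); np.savez('w2.npz',p=p,d=d)
cv2.imwrite('pics/w2.png',p[:,:,::-1])
for r in(.038,.072):
  for t in (35,45): a=np.radians(t+11.9); print(r,t,proj(C,[.567+r*np.cos(a),-.0692+r*np.sin(a),.095]))
```

```text
4.15 [ 0.61741187 -0.0342095   0.09206905] [8.98855258e-01 4.38245524e-01 1.16866882e-05 2.93912603e-04] [-0.21713544 -0.33911074 -0.02805318]
0.038 35 (np.float64(251.64105271522686), np.float64(301.52152729928355))
0.038 45 (np.float64(240.51314022251967), np.float64(301.5031088180377))
0.072 35 (np.float64(255.48258697459815), np.float64(249.28454139148417))
0.072 45 (np.float64(233.10773118929595), np.float64(249.26493363017664))
```

View pics/w2.png

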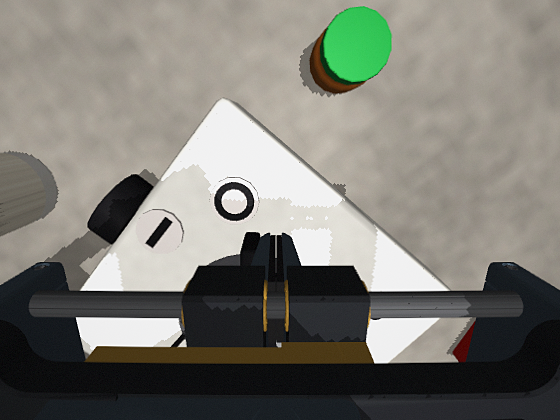

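The tab sits left of the fingers with its tip near (251,240), at about 37°, so it moved short of the ring as planned. I'll back off and measure it from above.

Request:
arm_command:
  travel:
    - [8, -6, 0]
    - [16, -12, 0]
    - [16, -12, 30]
    - [16, -12, 70]
    - [16, -12, 110]
    - [16, -12, 136]
    - [16, -12, 136]
    - [16, -12, 136]
    - [16, -12, 136]
    - [16, -12, 136]
  roll: [0, 0, 0, 0, 0, 0, 0, 0, 0, 0]
  grip: [0, 0, 0, 0, 0, 0, 0, 0, 0, 0]

```text
clock: 5.2
position: [0.6329, -0.0466, 0.226]
eef_rot: [0.899, 0.438, -0.001, -0.001]
force: [-0.4, 0.8, 0.2]
width: 0.005
finger_force: 0.0
```

```bash
cat > w.py <<'E'
from m import *
import sys
s=sensors.state(); print(s['clock'],s['position'])
p,d=snapshot('wrist'); C=cam('wrist'); g=cv2.cvtColor(p,cv2.COLOR_RGB2GRAY)
cv2.imwrite(f'pics/{sys.argv[1]}.png',p[:,:,::-1]); np.savez(sys.argv[1]+'.npz',p=p,d=d)
o=.567-.0692j; yaw=np.radians(11.9)
# ring sign: measured position corrects the local offset
a=yaw+np.radians(45); q=o+.092*np.exp(1j*a); u,v=proj(C,[q.real,q.imag,.063])
c,st=blob(g,int(u),int(v),22,90); R=onz(C,*c,.063); print('ring pix',(u,v),c,st,'world',R,'exp',q)
# tab top points by depth: z close to .095
vv,uu=np.mgrid[0:420,0:560]; out=[]
for u,v in zip(uu.ravel(),vv.ravel()):
    if g[v,u]<90 and d[v,u]>0:
        oo,r=ray(C,u,v); P=oo+r*d[v,u]; w=(P[0]+1j*P[1]-o)*np.exp(-1j*yaw)
        if abs(P[2]-.095)<.005 and .03<abs(w)<.08: out.append((u,v,w.real,w.imag,P[2]))
out=np.array(out); print(len(out),out.min(0),out.max(0))
w=out[:,2]+1j*out[:,3]; sel=abs(w)>.04
vx,vy,x0,y0=cv2.fitLine(out[:,2:4].astype(np.float32),cv2.DIST_L2,0,1e-5,1e-5).ravel()
print('mean angle',np.degrees(np.angle(w[sel].mean())),'line',np.degrees(np.arctan2(vy,vx)),'r',abs(w).min(),abs(w).max())
E
python3 w.py w3
```

```text
5.2 [ 0.63292329 -0.04662783  0.22603107]
ring pix (np.float64(233.55924171370413), np.float64(167.58905166140056)) [232.40167364 168.24267782] [ 10  12  24  24 239] world [0.61580613 0.00810109 0.063     ] exp (0.6172413804133274+0.007870121929080362j)
326 [2.36000000e+02 1.92000000e+02 2.79041028e-02 2.06420046e-02
 9.01348311e-02] [2.46000000e+02 2.25000000e+02 5.84150177e-02 4.68229396e-02
 9.75079293e-02]
mean angle 37.98408190065045 line 37.982914 r 0.0375748743529492 0.07131289879179928
```

View pics/w3.png

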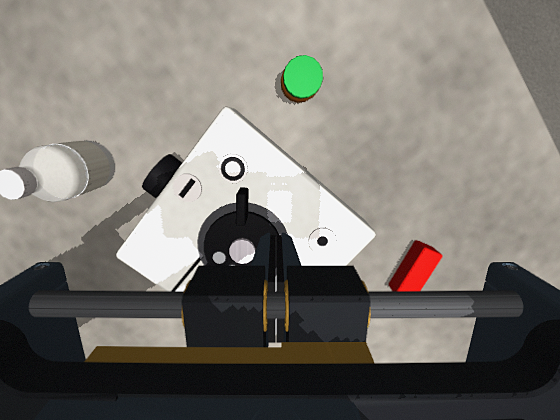

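The wrist view shows the tab at (242,208), pointing just right of the ring at (232,168). The depth measurement puts it at 38.0°, and the measured radii of 37.6 to 71.3 mm match the tab. It needs 7° more.

Request:
arm_command:
  travel:
    - [0, 0, -35]
    - [0, 0, -70]
    - [0, 0, -100]
    - [0, 0, -120]
    - [0, 0, -130]
    - [0, 0, -136]
    - [0, 0, -136]
    - [0, 0, -136]
    - [0, 0, -136]
    - [0, 0, -136]
  roll: [0, 1, 2, 3, 4, 5, 6, 7, 7, 7]
  grip: [0, 0, 0, 0, 0, 0, 0, 0, 0, 0]

```text
clock: 6.25
position: [0.6341, -0.0466, 0.093]
eef_rot: [0.871, 0.492, 0.001, 0.001]
force: [0.5, -0.3, -0.7]
width: 0.007
finger_force: 0.0
```

Request:
arm_command:
  travel:
    - [-4, 3, 0]
    - [-8, 6.5, 0]
    - [-12, 10, 0]
    - [-14.5, 12.5, 0]
    - [-16.5, 14.3, 0]
    - [-18, 15.7, 0]
    - [-19.5, 17, 0]
    - [-20.5, 17.8, 0]
    - [-20.5, 17.8, 0]
    - [-20.5, 17.8, 0]
  roll: [0, 0, 0, 0, 0, 0, 0, 0, 0, 0]
  grip: [0, 0, 0, 0, 0, 0, 0, 0, 0, 0]

```text
clock: 7.25
position: [0.6131, -0.0287, 0.092]
eef_rot: [0.871, 0.492, 0.0, -0.0]
force: [0.0, -2.4, 0.4]
width: 0.001
finger_force: 0.6
```

Request:
arm_command:
  travel:
    - [8, -5, 0]
    - [17, -10, 0]
    - [17, -10, 30]
    - [17, -10, 70]
    - [17, -10, 110]
    - [17, -10, 136]
    - [17, -10, 136]
    - [17, -10, 136]
    - [17, -10, 136]
    - [17, -10, 136]
  roll: [0, 0, 0, 0, 0, 0, 0, 0, 0, 0]
  grip: [0, 0, 0, 0, 0, 0, 0, 0, 0, 0]

```text
clock: 8.25
position: [0.6294, -0.0388, 0.226]
eef_rot: [0.871, 0.492, -0.001, -0.001]
force: [0.2, -0.6, 0.9]
width: 0.006
finger_force: 0.0
```

```bash
python3 w.py w4
```

```text
8.25 [ 0.6294077  -0.03880542  0.2260377 ]
ring pix (np.float64(244.3538712500011), np.float64(167.2899112895588)) [243.07053942 167.95850622] [ 10  12  24  23 241] world [0.61567168 0.00797612 0.063     ] exp (0.6172413804133274+0.007870121929080362j)
330 [2.36000000e+02 1.92000000e+02 2.43882980e-02 2.44674828e-02
 9.00766539e-02] [2.46000000e+02 2.25000000e+02 5.31668710e-02 5.24061326e-02
 9.73247125e-02]
mean angle 44.43543165375092 line 44.342308 r 0.037423996488357536 0.07172595386622534
```

View pics/w4.png

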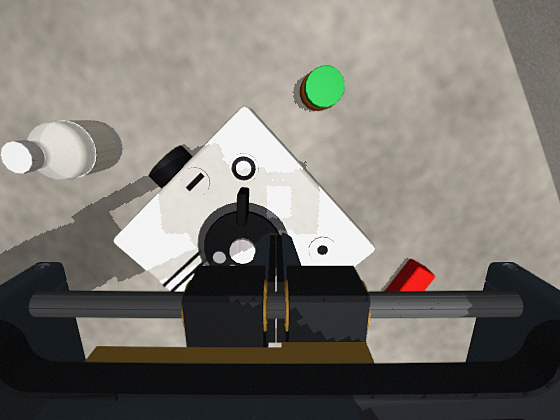

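The wrist view shows the tab at (242,207) in line with the ring at (243,168); it measures 44.4°. I'll move over to the knob side and check the tab with the top camera on the way.

Request:
arm_command:
  travel:
    - [0, -30, 0]
    - [-5, -60, 0]
    - [-10, -90, 0]
    - [-15, -120, 0]
    - [-20, -150, 0]
    - [-25, -180, 0]
    - [-30, -210, 0]
    - [-35, -235, 0]
    - [-37, -247, 0]
    - [-37, -247, 0]
  roll: [5, 10, 15, 20, 25, 30, 35, 40, 43, 43]
  grip: [0, 0, 0, 0, 0, 0, 0, 0, 0, 0]

```text
clock: 9.3
position: [0.5924, -0.2874, 0.2268]
eef_rot: [0.631, 0.776, -0.0, -0.001]
force: [-0.4, 0.4, 0.4]
width: 0.003
finger_force: 0.0
```

```bash
cat > t.py <<'E'
from m import *
import sys
s=sensors.state(); print(s['clock'],s['position'],s['eef_rot'])
p,d=snapshot('top'); C=cam('top'); g=cv2.cvtColor(p,cv2.COLOR_RGB2GRAY)
o=.56724-.06892j; yaw=np.radians(11.91)
pts=[]
for v in range(190,280):
  for u in range(270,380):
    if g[v,u]<70:
        q=onz(C,u,v,.095); w=(q[0]+1j*q[1]-o)*np.exp(-1j*yaw)
        if .052<abs(w)<.073 and abs(np.degrees(np.angle(w))-44)<15: pts.append((w.real,w.imag))
pts=np.array(pts); w=pts@[1,1j]; print('tab',len(pts),np.degrees(np.angle(w.mean())),abs(w).max())
im=cv2.resize(p[150:320,210:440,::-1],None,fx=3,fy=3,interpolation=cv2.INTER_CUBIC); cv2.imwrite(f'pics/{sys.argv[1]}.png',im)
for nm,y in (('out',-.172),('in',-.142)):
    q=o+np.exp(1j*yaw)*(-.02+1j*y); u,v=proj(C,[q.real,q.imag,.045]); print(nm,q,'crop px',((u-210)*3,(v-150)*3))
E
python3 t.py t5
```

```text
9.3 [ 0.5923729  -0.28738316  0.22680529] [ 6.30713518e-01  7.76015345e-01 -3.07835985e-04 -7.40463928e-04]Traceback (most recent call last):
  File "t.py", line 12, in <module>
    pts=np.array(pts); w=pts@[1,1j]; print('tab',len(pts),np.degrees(np.angle(w.mean())),abs(w).max())
                         ~~~^~~~~~~
ValueError: matmul: Input operand 1 has a mismatch in its core dimension 0, with gufunc signature (n?,k),(k,m?)->(n?,m?) (size 2 is different from 0)
```

The arm hides the tab from the top camera, so I'll use the scene camera.

```bash
cat > sc.py <<'E'
from m import *
import sys
print(sensors.state()['clock'])
p,d=snapshot('scene'); C=cam('scene'); g=cv2.cvtColor(p,cv2.COLOR_RGB2GRAY)
P=[]
for u,v in [(274,217),(263,203),(233,253),(205,250)]:
    c,st=blob(g,u,v,9); P.append(onz(C,*c,.063)[:2])
o,yaw,k,r=fitunit(np.array(P)); print(o,np.degrees(yaw),k,r)
pts=[]
for v in range(170,290):
  for u in range(170,330):
    if g[v,u]<90 and d[v,u]>0:
        oo,rr=ray(C,u,v); q=oo+rr*d[v,u]; w=(q[0]+1j*q[1]-o)*np.exp(-1j*yaw)
        if q[2]>.0915 and q[2]<.1 and .03<abs(w)<.08: pts.append((w.real,w.imag,q[2]))
pts=np.array(pts); w=pts[:,0]+1j*pts[:,1]
print('tab',len(pts),np.degrees(np.angle(w.mean())),abs(w).min(),abs(w).max(),np.degrees(np.arctan2(*cv2.fitLine(pts[:,:2].astype(np.float32),1,0,1e-5,1e-5).ravel()[[1,0]])))
cv2.imwrite(f'pics/{sys.argv[1]}.png',cv2.resize(p[150:300,100:330,::-1],None,fx=3,fy=3,interpolation=cv2.INTER_CUBIC))
E
python3 sc.py s5
```

```text
9.35
(0.5666946305373131-0.07017068945425625j) 11.791552585908475 0.9971408306256372 [0.0008211  0.00065247 0.00049433 0.00021265]
tab 49 41.6875217533953 0.039905430426144806 0.07073848823966025 44.030956
```

View pics/s5.png

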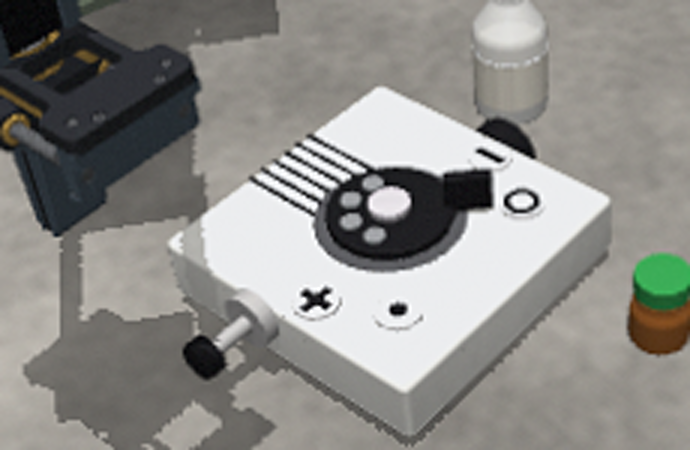

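The scene crop shows the tab at (468,190) pointing at the ring (521,201), with the line fit at 44.0°. The knob at (205,357) is still fully out. I'll swing aside for one independent top view before touching the shutter.

Request:
arm_command:
  travel:
    - [-25, -25, 0]
    - [-50, -50, 0]
    - [-75, -75, 0]
    - [-100, -100, 0]
    - [-130, -130, 0]
    - [-160, -150, 0]
    - [-190, -160, 0]
    - [-200, -160, 0]
    - [-200, -160, 0]
    - [-200, -160, 0]
  roll: [0, 0, 0, 0, 0, 0, 0, 0, 0, 0]
  grip: [0, 0, 0, 0, 0, 0, 0, 0, 0, 0]

```text
clock: 10.4
position: [0.3943, -0.4449, 0.2281]
eef_rot: [0.629, 0.777, 0.0, 0.0]
force: [0.1, -0.3, -0.4]
width: 0.004
finger_force: 0.0
```

```bash
python3 t.py t6
```

```text
10.4 [ 0.39430276 -0.44491357  0.22811003] [6.29411619e-01 7.77071844e-01 4.44370307e-04 4.06618373e-04]Traceback (most recent call last):
  File "t.py", line 12, in <module>
    pts=np.array(pts); w=pts@[1,1j]; print('tab',len(pts),np.degrees(np.angle(w.mean())),abs(w).max())
                         ~~~^~~~~~~
ValueError: matmul: Input operand 1 has a mismatch in its core dimension 0, with gufunc signature (n?,k),(k,m?)->(n?,m?) (size 2 is different from 0)
```

```bash
python3 - <<'E'
s=open('t.py').read().split('\n'); i=[k for k,l in enumerate(s) if l.startswith('im=')][0]; j=[k for k,l in enumerate(s) if l.startswith('pts=np')][0]
l=s.pop(i); s.insert(j,l); open('t.py','w').write('\n'.join(s))
E
python3 t.py t6 2>&1 | tail -4
```

```text
10.45 [ 0.39452948 -0.44493695  0.22806796] [6.29183546e-01 7.77256579e-01 3.65041185e-04 3.77192448e-04]
tab 1 50.308966218676005 0.05275984927644207
out (0.5831670342424076-0.2413448519797572j) crop px (np.float64(615.3289783483318), np.float64(243.15048206586076))
in (0.5769757853136898-0.21199066255639465j) crop px (np.float64(570.7340307001335), np.float64(253.41472793456677))
```

View pics/t6.png

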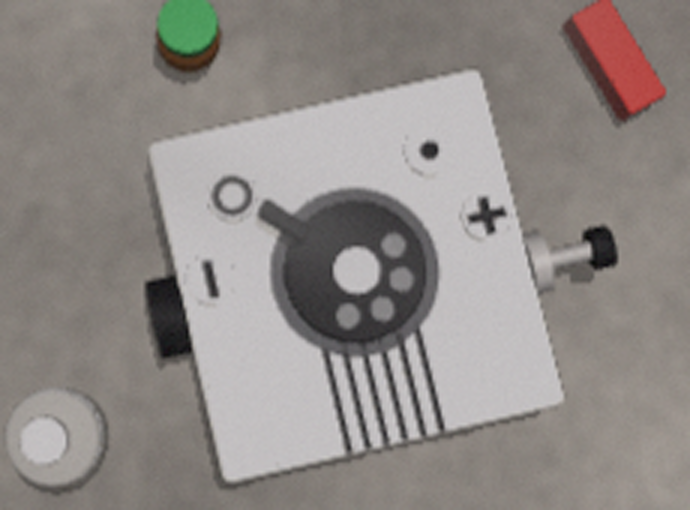

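The top crop shows a clear view: the tab at (285,222) points at the ring (232,195). The tab catches light there, which is why the dark threshold missed it. I'll re-measure with a higher threshold.

```bash
sed -i 's/<70/<125/; s/<15:/<18:/' t.py; python3 t.py t6b
```

```text
10.5 [ 0.39455127 -0.44502562  0.22798936] [6.29078651e-01 7.77341546e-01 2.71693563e-04 3.12553143e-04]
tab 74 46.21236772602284 0.07141876374356924
out (0.5831670342424076-0.2413448519797572j) crop px (np.float64(615.3289783483318), np.float64(243.15048206586076))
in (0.5769757853136898-0.21199066255639465j) crop px (np.float64(570.7340307001335), np.float64(253.41472793456677))
```

The tab reads 44.0° to 46.2° across three cameras, so it points at the ring. Next is the shutter: pre-position, descend, push in the unit's +y direction.

Request:
arm_command:
  travel:
    - [25, 25, 0]
    - [55, 50, 0]
    - [85, 75, 0]
    - [115, 100, 0]
    - [145, 120, 0]
    - [170, 140, 0]
    - [190, 155, 0]
    - [200, 160, -20]
    - [200, 160, -50]
    - [200, 160, -80]
  roll: [0, 0, 0, 0, 0, 0, 0, 0, 0, 0]
  grip: [0, 0, 0, 0, 0, 0, 0, 0, 0, 0]

```text
clock: 11.55
position: [0.5946, -0.2844, 0.1471]
eef_rot: [0.629, 0.778, 0.0, 0.001]
force: [-0.4, -0.5, -0.1]
width: 0.008
finger_force: 0.0
```

Request:
arm_command:
  travel:
    - [0, 0, -30]
    - [0, 0, -60]
    - [0, 0, -80]
    - [0, 0, -90]
    - [0, 0, -95]
    - [0, 0, -95]
    - [-1, 5, -95]
    - [-2, 10, -95]
    - [-3, 15, -95]
    - [-4, 19.5, -95]
  roll: [0, 0, 0, 0, 0, 0, 0, 0, 0, 0]
  grip: [0, 0, 0, 0, 0, 0, 0, 0, 0, 0]

```text
clock: 12.55
position: [0.5891, -0.2658, 0.0536]
eef_rot: [0.63, 0.777, 0.0, 0.0]
force: [-0.5, 0.6, 0.2]
width: 0.008
finger_force: 0.0
```

Request:
arm_command:
  travel:
    - [-1, 5, 0]
    - [-2, 10, 0]
    - [-3, 15, 0]
    - [-4, 20, 0]
    - [-5, 24, 0]
    - [-6, 28, 0]
    - [-6.8, 32, 0]
    - [-7.5, 36, 0]
    - [-8, 38, 0]
    - [-8, 38, 0]
  roll: [0, 0, 0, 0, 0, 0, 0, 0, 0, 0]
  grip: [0, 0, 0, 0, 0, 0, 0, 0, 0, 0]

```text
clock: 13.55
position: [0.5813, -0.2287, 0.0531]
eef_rot: [0.629, 0.777, -0.0, 0.001]
force: [0.3, -5.2, -0.4]
width: 0.004
finger_force: 2.5
```

Request:
arm_command:
  travel:
    - [-0.2, 1, 0]
    - [-0.2, 1, 0]
    - [-0.4, 2, 0]
    - [-0.4, 2, 0]
    - [-0.6, 3, 0]
    - [-0.6, 3, 0]
    - [-0.6, 3, 0]
    - [-0.6, 3, 0]
    - [-0.6, 3, 0]
    - [-0.6, 3, 0]
  roll: [0, 0, 0, 0, 0, 0, 0, 0, 0, 0]
  grip: [0, 0, 0, 0, 0, 0, 0, 0, 0, 0]

```text
clock: 14.55
position: [0.5812, -0.2286, 0.0532]
eef_rot: [0.629, 0.777, -0.002, 0.003]
force: [0.9, -12.8, -1.4]
width: 0.004
finger_force: 6.2
```

The force rose to 13 N with no further motion, so the rod is on its stop. I'll back off, rise clear and verify.

Request:
arm_command:
  travel:
    - [1, -5, 0]
    - [3, -15, 0]
    - [6, -30, 0]
    - [8, -40, 0]
    - [8, -40, 30]
    - [8, -40, 70]
    - [8, -40, 110]
    - [8, -40, 150]
    - [8, -40, 170]
    - [8, -40, 170]
  roll: [0, 0, 0, 0, 0, 0, 0, 0, 0, 0]
  grip: [0, 0, 0, 0, 0, 0, 0, 0, 0, 0]

```text
clock: 15.55
position: [0.5901, -0.2665, 0.227]
eef_rot: [0.63, 0.777, 0.001, 0.004]
force: [0.2, -0.1, -0.2]
width: 0.006
finger_force: 0.0
```

Request:
arm_command:
  travel:
    - [-25, -25, 0]
    - [-50, -50, 0]
    - [-75, -75, 0]
    - [-100, -100, 0]
    - [-130, -130, 0]
    - [-160, -150, 0]
    - [-190, -160, 0]
    - [-200, -160, 0]
    - [-200, -160, 0]
    - [-200, -160, 0]
  roll: [0, 0, 0, 0, 0, 0, 0, 0, 0, 0]
  grip: [0, 0, 0, 0, 0, 0, 0, 0, 0, 0]

```text
clock: 16.55
position: [0.3891, -0.4248, 0.2223]
eef_rot: [0.63, 0.777, 0.001, -0.0]
force: [0.8, 0.2, -0.6]
width: 0.001
finger_force: 0.0
```

```bash
python3 t.py t7
```

```text
16.55 [ 0.38908699 -0.42484033  0.22231347] [ 6.29658799e-01  7.76871592e-01  5.14111655e-04 -2.50956151e-04]
tab 74 46.21236772602284 0.07141876374356924
out (0.5831670342424076-0.2413448519797572j) crop px (np.float64(615.3289783483318), np.float64(243.15048206586076))
in (0.5769757853136898-0.21199066255639465j) crop px (np.float64(570.7340307001335), np.float64(253.41472793456677))
```

View pics/t7.png

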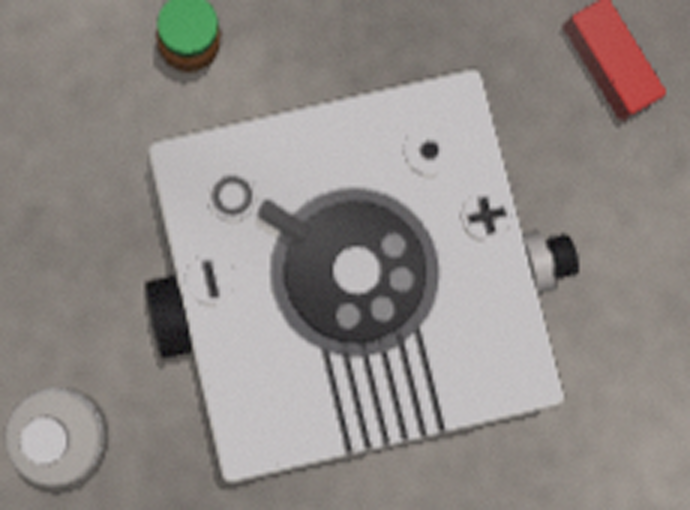

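The top crop shows the tab unmoved and the knob now at (563,256), up against the collar; nothing else has moved. I'll check the rod's travel by numbers before handing in.

Run:
```python
from m import *
C=cam('top'); o=.56724-.06892j; E=np.exp(1j*np.radians(11.91))
p1,d1=snapshot('top'); p0=np.load('top0.npz')['p']
S={}
for nm,p in(('before',p0),('after',p1)):
    g=cv2.cvtColor(p,cv2.COLOR_RGB2GRAY)
    m=np.zeros_like(g); m[222:245,388:425]=(g[222:245,388:425]<50)
    n,l,st,ce=cv2.connectedComponentsWithStats(m); i=1+np.argmax(st[1:,4]); q=onz(C,*ce[i],.052); w=(q[0]+1j*q[1]-o)/E
    v,u=np.where(l==i); W=[(lambda q:((q[0]+1j*q[1]-o)/E).imag)(onz(C,a,b,.052)) for a,b in zip(u,v)]
    print(nm,ce[i],st[i],w,min(W),max(W))
p,d=snapshot('scene'); Cs=cam('scene'); g=cv2.cvtColor(p,cv2.COLOR_RGB2GRAY)
for nm,p in(('before',np.load('scene0.npz')['p']),('after',p)):
    g=cv2.cvtColor(p,cv2.COLOR_RGB2GRAY); m=np.zeros_like(g); m[245:280,155:200]=(g[245:280,155:200]<50)
    n,l,st,ce=cv2.connectedComponentsWithStats(m); i=1+np.argmax(st[1:,4]); q=onz(Cs,*ce[i],.045); print(nm,ce[i],st[i],(q[0]+1j*q[1]-o)/E)
```

```text
before [410.02083333 232.09375   ] [405 226  10  14  96] (-0.019948803500429123-0.15989483694812082j) -0.16796263333572453 -0.14988050191565452
after [397.56666667 234.95555556] [393 229  10  13  90] (-0.01994089901042582-0.13495405629841503j) -0.1423959903466576 -0.12717240666003587
before [167.44186047 268.68992248] [161 262  14  15 129] (-0.02077115948851723-0.16162864168669858j)
after [177.28461538 260.97692308] [171 254  14  15 130] (-0.02026239725165464-0.13593271249409708j)
```

The knob centre is now at -135 mm, exactly the fully-in position; the rod had started about 4 mm in, which explains the 25 mm travel. The stop force agrees.

```bash
python3 -c "
from h import *
print(job_done())"
```

```text
the job is handed in; nothing more can be done
None
```

I pushed the tab round to the ring (44.0° to 46.2° across the three cameras, target 45°), then pushed the shutter rod in until it stopped, moved the arm clear and handed the job in at about 17 s; the bottle, jar and slide box were not touched.

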